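# Open the square powder jar on the spring scale

## Robot

A 6-joint arm with a two-finger parallel gripper is mounted at the origin on the work surface. World frame = base frame: x ahead of the robot, y to its left, z up, the work surface at z = 0. Lengths are in m, angles in degrees, forces in N, time in s.
With the tool pointing down it reaches from about 0.35 to 0.875 m from the base axis. Payload 4.2 kg.
Tool frame: the origin (TCP) lies midway between the tips of the shut fingers; the grasp point (between the pads) lies 19 mm behind it; z points along the fingers, y is the line along which they close (so a half turn about z gives the same grasp; the last joint's range is limited). The gripper opens to 87 mm and grips with 3 to 60 N. Pads are 19 mm wide; open, the fingers measure 117 mm over their backs; the gripper's body (75 mm by 190 mm) begins 51 mm behind the grasp point.
Start: joints at [87.812, 22.042, 0.453, 0, -68.411, -14.817], TCP at [0.183, 0.598, 0.223] pointing down, gripper open.
Joint ranges: [-179.83, 179.83], [-69.29, 118.12], [-61.27, 80.66], [-181.25, 117.63], [-171.15, -9.14], [-177.46, 177.46]. Speed limits (degrees/s): [159.86, 159.86, 180, 180, 180, 180].

## Interface

Orientations are given as a 3x3 rotation matrix whose columns are the frame's x, y, z axes.
In Python, from plant import telemetry, imaging, job gives the robot as it stands.
- The arm moves only by the shell command python3 -m creep 'ROWS' [FORCE]. ROWS is JSON, a list of rows, each an object with "slide": the shift along the tool's x, y, z in cm, a list of three; "twist": the turn about the tool's z in rad; "grip": the finger opening in cm, from 0 to 8.7. In form: [{"slide": [dx, dy, dz], "twist": twist, "grip": grip}, ...]. A call has 1 to 8 rows; each row shifts and turns the commanded pose from where the row before left it, along the tool's axes as they then stand; what a row does not reach is not made up. A row lasts 1/10 s, in which the tool goes at most 50 mm and 8.59 degrees, less where a joint would pass 70% of its speed; a pose out of reach is approached as far as the arm can. A call with a gripper value outside its range is refused whole. The fingers move at their own pace and stop on an object; FORCE is the grip in N (left out, the last holds). Time passes only in rows, so rows that do not move let the fingers close. It gives the time, the measured TCP pose, the force, the opening and the grip force at its end, in the units of the state.
- telemetry.get_state(): the state, without advancing time (a new reading comes with each control period).
- imaging.read_camera(name): name is "side" or "top"; returns (picture, depth): 384x512x3 uint8, red, green, blue; 384x512 float32, m along the optical axis (not along the pixel's ray), 0 where there is no reading.
- imaging.calibration(name): a dict with "intrinsics" (3x3 intrinsics, pixels), "dist_coeffs" ([k1, k2, p1, p2, k3] as OpenCV has them; the pictures are not rectified), "world_from_camera" (4x4, takes a point from camera to world coordinates). Camera axes: x right, y up, looking along -z (the intrinsics and any distortion apply to the point x, -y, -z); pixel columns grow to the right and rows downward; lengths in m; the calibration is good to about 2 mm. A picture is of the moment at which its call begins. calibration takes no time and is no camera call.
- job.job_done(): hands the job in; it is judged then, once.
The state is a dict: "t": time; "joints": joint angles; "qd": joint speeds; "joint_torque": joint torques, N m; "position": TCP position; "orientation": TCP orientation; "ft_force": force on the tool from outside, world axes, zero at the start; "moment": the same for the moment, N m; "opening": opening from 0.0 (shut) to 1.0 (fully open); "gripper_force": force on a finger pad.
Only numpy, scipy, OpenCV 4.12 (cv2) and the standard library are available. Lean on these libraries where they do the work, as an engineer would, in place of code of your own. Each camera call takes 0.05 s, during which the arm holds its last target. There are 200 camera calls.

## Task

Stand the closed square jar from the bamboo tray on the spring scale, fully down inside the pan's square fence, which braces it; only there twist its tight cap anticlockwise (seen from above), just until its lugs come free and no further. Lift the cap straight up and finish while still holding it: level, over the middle of the jar, its lower edge about a finger's width (some 15 mm) above the neck, touching nothing but the gripper, with the jar left standing in the fence. Leave the round jar, the bottles and the other things on the tray where they are.

Things in the scene. Friction and masses are not known exactly. Their poses are not given: they have to be found in the camera images.
- jar: Square white ceramic jar, closed, on the tray: 54 x 54 mm, 40 mm high to its flat shoulder, then a neck of 28 mm diameter, top 63 mm above the underside. About 0.27 kg with cap (varies). Origin: centre of the underside; z up; x, y normal to its faces. It can be carried by its cap and fits the fence in any quarter turn. Unbraced, it would spin along with the tight cap.
- neck (a point): Centre of the top of the jar's neck, axes as the jar's. Two lug flanges on the neck (outer radius 19 mm, 53.5 to 56.5 mm above the jar's underside) each reach 40 degrees either side of the jar's +x and -x. A sprung seal ring in the mouth pushes the closed cap up against them with about 10 N, hence tight: roughly 0.1 to 0.25 N m to turn. The seal follows the cap up 4 mm.
- cap: The jar's aluminium cap: 47 mm diameter, 24 mm high plus a straight dark rib (40 x 5 x 3 mm) across the top. Origin: centre of its lower edge; z up; x along the rib. Closed, the origin is 50 mm above the jar's underside (10 mm above the shoulder: room for fingertips) and the rib stands 5 degrees clockwise to 20 degrees anticlockwise of the jar's x axis.
- rib (a point): Middle of the rib's top, 27 mm above the cap's lower edge, axes as the cap's. Two lugs (3 mm thick) inside the lower edge lie under the rib's ends. They are free once the rib is 57 to 123 degrees anticlockwise of the jar's x axis (aim for 80, nearly crosswise); beyond that they meet stops. Then the cap lifts straight off: 6 mm passes the flanges, 13 mm clears the neck.
- pan_center (a point): Centre of the upper face of the scale's steel pan, 116 mm diameter (z up, x and y square to the fence). The fence: four upright strips forming a 59 x 59 mm square, 8 mm high, with a flared lip up to 16 mm; the jar has 2.5 mm play each side and can twist some 5 degrees in it. Unloaded the face is 72 mm above the sill.
- pan (a joint): How far the pan is pressed down, m: 0 empty, 0.012 at its stop. Spring 600 N/m; the jar alone presses it down some 2.5 to 6 mm.
- scale: White spring scale, fixed, 150 x 130 x 50 mm, dial on its front (-x) face; origin at the centre of its underside, under the pan's centre.
- tray: Round bamboo tray, fixed, 364 mm diameter, floor 6 mm thick, rim 18 mm high. Origin: centre of its underside.
- organiser: Pink plastic turntable organiser, fixed on the tray, 128 mm diameter, three round slots and a central stem 74 mm high. Origin: centre of its underside.
- bottle0: Closed polish bottle in an organiser slot, 30 mm diameter, 68 mm high, foot 13 mm above the organiser's underside. Origin: centre of its underside. Bystander.
- bottle1: As bottle0, in the second slot. Bystander.
- bottle2: As bottle0, in the third slot. Bystander.
- round_jar: Closed ROUND white jar of 54 mm diameter with an aluminium lid without rib, 74 mm high, on the tray. Origin: centre of its underside. Bystander; it may stand where the square jar stood another time.
- pusher: Steel cuticle pusher lying on the tray, 128 mm long, 7 mm thick. Bystander.
- separator: Orange toe separator lying on the tray, 84 x 32 x 16 mm. Bystander.
- buffer: Wooden-handled buffer lying on the tray, 85 x 26 x 22 mm. Bystander.
There are look-alikes about, which are no part of the job. What is shaped like the cap but pink or turquoise is not meant.

How it is judged:
By the outcome, as a careful person would: the job done as asked, in the order asked, and still so for the second after the job is handed in, while the arm keeps its last pose, push and grip.
It also fails if it takes over 48 s, if anything falls off the work surface, if the arm or the gripper's body presses on something with over 40 N, if the wrist force passes 120 N, or if a joint passes its speed limit or range.

## Working session

There is one attempt and no reset: what is moved stays moved. The work goes in short steps, Python scripts to look and compute and a shell command to move; the robot and the scene stay as the last step left them, time stands still between calls to the robot, and variables do not carry over. Pictures are saved under pics/ and viewed, at most 10 in all, crops included, and the job is handed in when it is done.

```bash
mkdir -p pics; ls
cat > h.py <<'E'
import numpy as np,cv2
from plant import telemetry,imaging,job
def snap(n):
    p,d=imaging.read_camera(n);np.savez('last_%s.npz'%n,p=p,d=d);return p,d
def load(n):
    z=np.load('last_%s.npz'%n);return z['p'],z['d']
def rays(n,uv):
    c=imaging.calibration(n);K=np.array(c['intrinsics']);D=np.array(c['dist_coeffs']);T=np.array(c['world_from_camera'])
    q=cv2.undistortPoints(np.array(uv,float).reshape(-1,1,2),K,D).reshape(-1,2)
    r=np.c_[q[:,0],-q[:,1],-np.ones(len(q))]@T[:3,:3].T
    return T[:3,3],r
def plane(n,uv,z):
    o,r=rays(n,uv);return o+r*((z-o[2])/r[:,2])[:,None]
def deep(n,uv,d):
    o,r=rays(n,uv);uv=np.array(uv,int).reshape(-1,2);return o+r*d[uv[:,1],uv[:,0]][:,None]
def proj(n,X):
    c=imaging.calibration(n);K=np.array(c['intrinsics']);D=np.array(c['dist_coeffs']);T=np.linalg.inv(np.array(c['world_from_camera']))
    X=np.array(X,float).reshape(-1,3)@T[:3,:3].T+T[:3,3]
    return cv2.projectPoints(X*[1,-1,-1],np.zeros(3),np.zeros(3),K,D)[0].reshape(-1,2)
E
python3 - <<'E'
from h import *
for n in('top','side'):
    p,d=snap(n);cv2.imwrite(f'pics/{n}0.png',cv2.resize(p[:,:,::-1],(800,600),interpolation=cv2.INTER_CUBIC))
    c=imaging.calibration(n);print(np.round(c['world_from_camera'],3),np.round(c['intrinsics'],1),c['dist_coeffs'])
print(telemetry.get_state())
E
```

```text
pics
[[ 0.03   0.99  -0.137  0.262]
 [-0.999  0.032  0.012 -0.077]
 [ 0.017  0.136  0.991  1.382]
 [ 0.     0.     0.     1.   ]] [[491.7   0.  252.3]
 [  0.  491.7 190.2]
 [  0.    0.    1. ]] [-0.09322404  0.          0.          0.          0.        ]
[[ 0.686  0.548 -0.479 -0.111]
 [-0.727  0.507 -0.462 -0.625]
 [-0.01   0.665  0.747  0.984]
 [ 0.     0.     0.     1.   ]] [[416.4   0.  253.3]
 [  0.  416.4 186.5]
 [  0.    0.    1. ]] [-0.05715333  0.          0.          0.          0.        ]
{'t': 0.1, 'joints': array([ 8.78098067e+01,  2.20873275e+01,  3.88788336e-01, -2.38198282e-02,
       -6.84122207e+01, -1.48148174e+01]), 'qd': array([-0.01665671, -0.07376369,  0.07735067,  0.026453  ,  0.01247429,
       -0.00839273]), 'joint_torque': array([-3.54602744e-04, -3.91690671e+01,  1.87933874e+01,  4.23182353e+00,
        1.34506871e-02, -7.46480578e-05]), 'position': array([0.18263665, 0.59716489, 0.2215707 ]), 'orientation': array([[ 9.56234357e-01, -2.92601510e-01, -4.60166947e-04],
       [-2.92601847e-01, -9.56232443e-01, -1.91690851e-03],
       [ 1.20863761e-04,  1.96765948e-03, -9.99998057e-01]]), 'ft_force': array([-0.02342659, -0.11375123, -0.45617388]), 'moment': array([-0.02228064, -0.02149108,  0.03776383]), 'gripper_force': 0.0, 'opening': 0.9992400496580187}
```

View pics/top0.png

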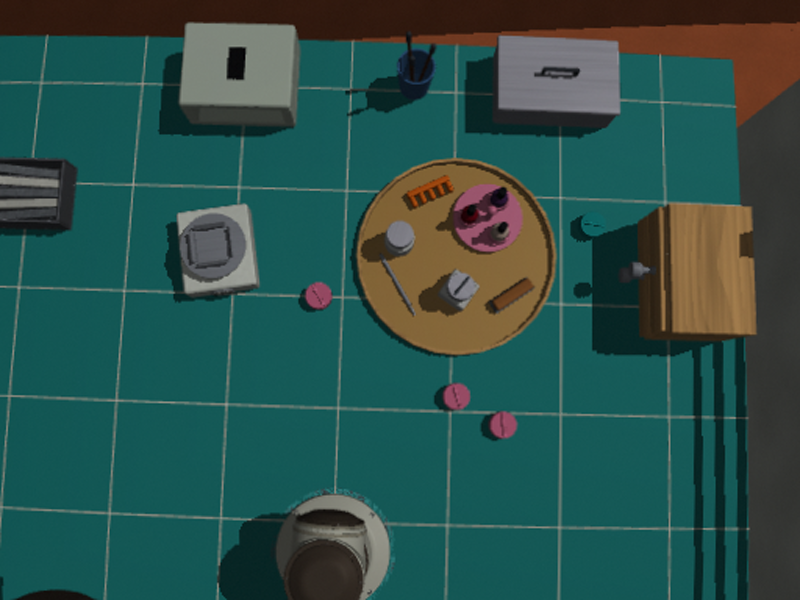

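View pics/side0.png

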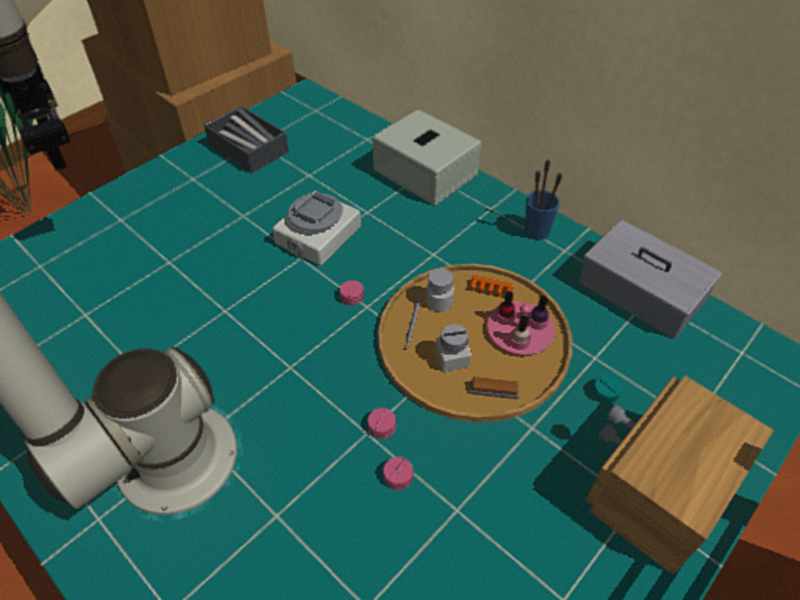

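Top view: the square jar with the ribbed grey cap is at (460,288). Things it could be confused with are the round jar (400,237), the pink caps (318,296), (456,397), (503,425) and the turquoise cap (592,225). I choose the one at (460,288), since it has a square white body and a dark rib. The scale with its fence is at (212,247).

Run:
```python
from h import *
t,td=load('top');s,sd=load('side')
def crop(p,c,h=24):
    x,y=c;return cv2.resize(p[y-18:y+18,x-24:x+24,::-1],(400,300),interpolation=cv2.INTER_NEAREST)
cv2.imwrite('pics/crops.png',np.vstack([np.hstack([crop(t,(294,184)),crop(t,(136,158))]),np.hstack([crop(s,(291,222)),crop(s,(203,143))])]))
# depth check
for n,d,pts in(('top',td,[(294,184),(292,188),(256,152),(136,158),(120,158)]),('side',sd,[(291,214),(203,134)])):
    print(n,np.round(deep(n,pts,d),3))
# height-segmented clouds
for n,d in(('top',td),('side',sd)):
    vv,uu=np.mgrid[0:384,0:512];uv=np.c_[uu.ravel(),vv.ravel()];P=deep(n,uv,d)
    ok=d.ravel()>0
    for nm,c,r,z0,z1 in(('cap',(.48,-.185),.06,.074,.09),('shoulder',(.48,-.185),.06,.04,.054),('pan',(.55,.25),.1,.066,.078),('fence',(.55,.25),.1,.079,.095),('scaletop',(.55,.25),.12,.045,.056)):
        m=ok&(np.hypot(*(P[:,:2]-c).T)<r)&(P[:,2]>z0)&(P[:,2]<z1)
        if m.sum()>4:
            rr=cv2.minAreaRect(P[m,:2].astype(np.float32)*1000);print(n,nm,m.sum(),np.round(P[m].mean(0),4),np.round(np.median(P[m,2]),4),[np.round(x,1) for x in rr])
```

```text
top [[ 0.462 -0.204  0.082]
 [ 0.452 -0.199  0.078]
 [ 0.546 -0.1    0.081]
 [ 0.522  0.227  0.067]
 [ 0.521  0.271  0.067]]
side [[ 0.467 -0.21   0.078]
 [ 0.53   0.223  0.072]]
top cap 224 [ 0.4652 -0.2069  0.0785] 0.0783 [array([ 465.6, -207.1]), array([44.3, 43.4]), np.float64(0.0)]
top shoulder 109 [ 0.4582 -0.2024  0.0442] 0.0444 [array([ 465.1, -206.9]), array([53.4, 53.1]), np.float64(55.4)]
top pan 1111 [0.5237 0.2261 0.0707] 0.0706 [array([525.2, 227.8]), array([114.9, 113. ]), np.float64(4.5)]
top fence 192 [0.5279 0.2305 0.0838] 0.0837 [array([524.8, 227.6]), array([73.9, 71.3]), np.float64(9.7)]
top scaletop 883 [0.5187 0.2203 0.0488] 0.0485 [array([522.2, 226.2]), array([154.4, 128.9]), np.float64(10.1)]
side cap 196 [ 0.4648 -0.2098  0.0794] 0.0793 [array([ 466.2, -209.3]), array([46.6, 45.8]), np.float64(82.8)]
side shoulder 131 [ 0.4537 -0.2167  0.0444] 0.0443 [array([ 464.9, -210. ]), array([54.1, 53.8]), np.float64(55.9)]
side pan 528 [0.5208 0.2187 0.0716] 0.0715 [array([524.5, 223. ]), array([116. , 112.9]), np.float64(61.7)]
side fence 104 [0.5304 0.2343 0.084 ] 0.0842 [array([526.3, 226.1]), array([74.9, 73.7]), np.float64(11.6)]
side scaletop 530 [0.5043 0.2031 0.0489] 0.0489 [array([523.6, 224.1]), array([151.3, 132.8]), np.float64(9.2)]
```

View pics/crops.png

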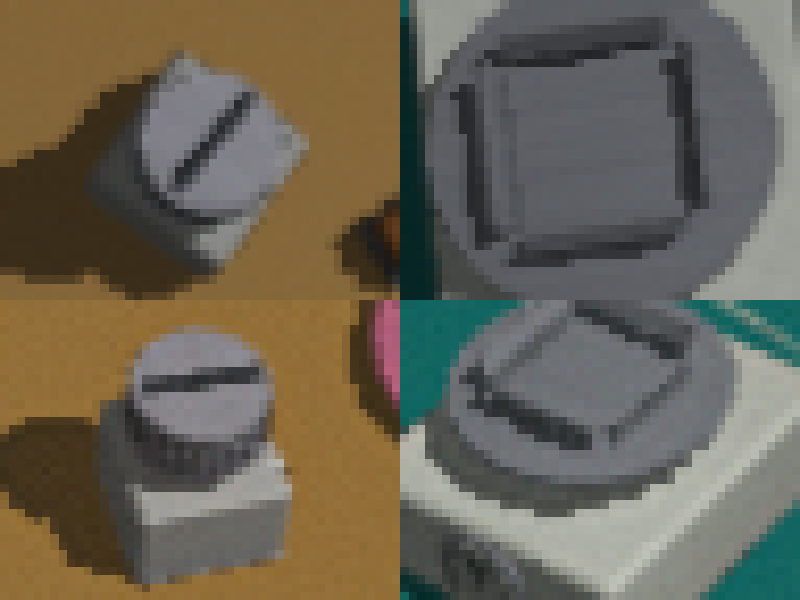

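The crops confirm the choice: a square white body with a ribbed grey cap (top crop at about (220,145), side crop at about (200,390)). The fence square is empty. Its heights and sizes agree with the description: cap 45 mm wide, shoulder 53 mm wide at z 0.044, pan at z 0.071.

```bash
python3 -m creep '[{"slide":[2,1.5,0],"twist":0,"grip":8.7},{"slide":[4,3,0],"twist":0,"grip":8.7},{"slide":[4,3,0],"twist":0,"grip":8.7},{"slide":[4,3,0],"twist":0,"grip":8.7},{"slide":[4,3,0],"twist":0,"grip":8.7},{"slide":[4,3,0],"twist":0,"grip":8.7},{"slide":[4,3,0],"twist":0,"grip":8.7},{"slide":[4,3,0],"twist":0,"grip":8.7}]'
python3 -m creep '[{"slide":[2,4.5,0],"twist":0,"grip":8.7},{"slide":[2,4.5,0],"twist":0,"grip":8.7},{"slide":[2,4.5,0],"twist":0,"grip":8.7},{"slide":[2,4.5,0],"twist":0,"grip":8.7},{"slide":[2,4.5,0],"twist":0,"grip":8.7},{"slide":[2,4.5,0],"twist":0,"grip":8.7},{"slide":[2,4.5,0],"twist":0,"grip":8.7},{"slide":[2,4.5,0],"twist":0,"grip":8.7}]'
cat >> h.py <<'E'
def go(xy,z):
    s=telemetry.get_state();R=s['orientation'];p=s['position'];d=np.array([*xy,z])-p
    print('slide cm',np.round(R.T@d*100,2),'pos',np.round(p,4),'yaw',np.round(np.degrees(np.arctan2(R[1,0],R[0,0])),2),'tilt',np.round(R[:,2],3),'j',np.round(s['joints'],1),'F',np.round(s['ft_force'],2),'M',np.round(s['moment'],3),'op',round(s['opening']*87,1),'gf',round(s['gripper_force'],1),'t',s['t'])
E
python3 - <<'E'
from h import *
go((.466,-.208),.14)
for n in('top','side'):
    p,d=load(n);c=proj(n,[.466,-.208,.083])[0];g=cv2.cvtColor(p,cv2.COLOR_RGB2GRAY)
    yy,xx=np.mgrid[0:384,0:512];P=plane(n,np.c_[xx.ravel(),yy.ravel()],.083)
    m=(np.hypot(P[:,0]-.466,P[:,1]+.208)<.020);th=g.ravel()<95
    w=np.clip(110-g.ravel()[m].astype(float),0,None);Q=P[m,:2];c=(w[:,None]*Q).sum(0)/w.sum();C=((Q-c)*w[:,None]).T@(Q-c)
    v=np.linalg.eigh(C)[1][:,1];print(n,c,np.degrees(np.arctan2(v[1],v[0])),w.astype(bool).sum(),np.percentile(g.ravel()[m],[5,50]))
E
```

```text
t: 0.9
position: [0.4044, 0.2928, 0.2224]
orientation: [[0.956, -0.292, -0.0], [-0.292, -0.956, -0.0], [-0.0, 0.0, -1.0]]
ft_force: [-0.2, 0.2, 0.2]
opening: 0.998
gripper_force: 0.0
t: 1.7
position: [0.4511, -0.0982, 0.2226]
orientation: [[0.956, -0.292, 0.0], [-0.292, -0.956, 0.0], [0.0, -0.0, -1.0]]
ft_force: [1.8, 0.9, -0.5]
opening: 1.001
gripper_force: 0.0
slide cm [ 4.63 10.06  8.25] pos [ 0.4511 -0.0982  0.2226] yaw -16.99 tilt [ 0.  0. -1.] j [  8.    5.9 -21.4  -0.  -62.7  65.1] F [ 1.85  0.94 -0.45] M [-0.011 -0.11  -0.005] op 87.1 gf 0.0 t 1.7
top [ 0.46577112 -0.20591299] 142.10218335949767 42 [ 47.6 129. ]
side [ 0.46496511 -0.20931052] 141.96463898034034 32 [ 53. 134.]
```

```bash
python3 -m creep '[{"slide":[1.5,3.3,1],"twist":0,"grip":8.7},{"slide":[1.5,3.4,2],"twist":0,"grip":8.7},{"slide":[1.63,3.36,2],"twist":0,"grip":8.7},{"slide":[0,0,3.25],"twist":0,"grip":8.7},{"slide":[0,0,3],"twist":0,"grip":8.7},{"slide":[0,0,2],"twist":0,"grip":8.7},{"slide":[0,0,1],"twist":0,"grip":8.7},{"slide":[0,0,0],"twist":0,"grip":8.7}]'
python3 - <<'E'
from h import *
go((.466,-.208),.053)
p,d=snap('side');cv2.imwrite('pics/s1.png',cv2.resize(p[150:300,200:400,::-1],(800,600)))
E
```

```text
t: 2.5
position: [0.4654, -0.2059, 0.0787]
orientation: [[0.956, -0.293, -0.003], [-0.293, -0.956, 0.0], [-0.003, 0.001, -1.0]]
ft_force: [-0.3, 0.4, -0.3]
opening: 0.998
gripper_force: 0.0
slide cm [0.13 0.18 2.57] pos [ 0.4654 -0.2059  0.0787] yaw -17.01 tilt [-0.003  0.    -1.   ] j [ -5.6  20.1 -26.4  -0.  -43.7  78.6] F [-0.31  0.4  -0.29] M [ 0.008  0.018 -0.002] op 86.8 gf 0.0 t 2.5
```

View pics/s1.png

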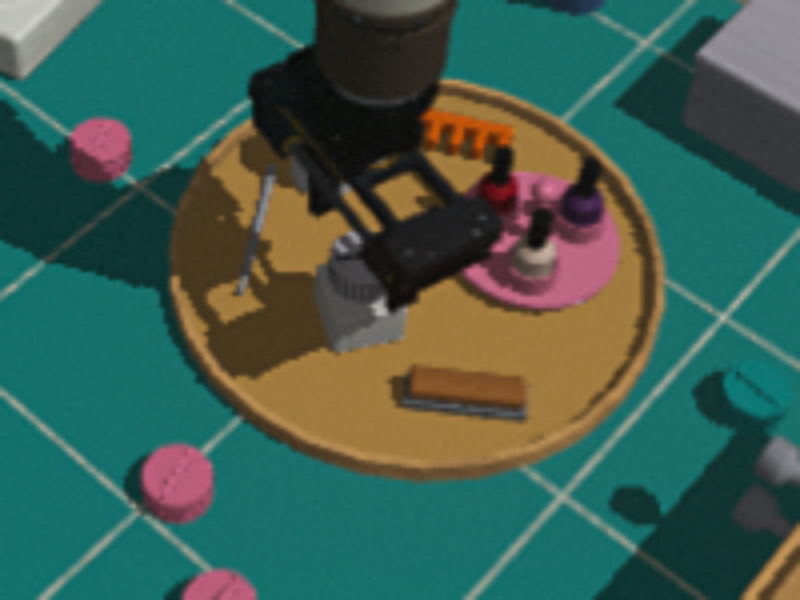

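The picture shows the cap (about (350,270)) between the open fingers, with the bottles and round jar clear. I'm going down and closing.

```bash
python3 -m creep '[{"slide":[0.1,0.15,1.2],"twist":0,"grip":8.7},{"slide":[0,0,1],"twist":0,"grip":8.7},{"slide":[0,0,0.4],"twist":0,"grip":6},{"slide":[0,0,0],"twist":0,"grip":5},{"slide":[0,0,0],"twist":0,"grip":4},{"slide":[0,0,0],"twist":0,"grip":4},{"slide":[0,0,0],"twist":0,"grip":4},{"slide":[0,0,0],"twist":0,"grip":4}]' 45
python3 -c "
from h import *
go((.466,-.208),.053)"
```

```text
t: 3.35
position: [0.4671, -0.2079, 0.0544]
orientation: [[0.956, -0.292, 0.0], [-0.292, -0.956, -0.0], [0.001, 0.0, -1.0]]
ft_force: [-0.8, -3.2, 3.2]
opening: 0.54
gripper_force: 2.0
slide cm [-0.1   0.04  0.14] pos [ 0.4671 -0.2079  0.0544] yaw -16.99 tilt [ 0. -0. -1.] j [ -5.8  22.2 -27.7   0.  -40.1  78.8] F [-0.82 -3.25  3.16] M [-0.909  0.416 -0.031] op 47.0 gf 2.0 t 3.35
```

```bash
python3 -m creep '[{"slide":[0,0,0],"twist":0,"grip":3},{"slide":[0,0,0],"twist":0,"grip":3},{"slide":[0,0,0],"twist":0,"grip":3},{"slide":[0,0,-0.3],"twist":0,"grip":3},{"slide":[0,0,-0.7],"twist":0,"grip":3},{"slide":[0,0,-1],"twist":0,"grip":3},{"slide":[0,0,-1],"twist":0,"grip":3},{"slide":[0,0,0],"twist":0,"grip":3}]' 45
python3 -c "
from h import *
go((.466,-.208),.2)"
```

```text
t: 4.15
position: [0.4683, -0.208, 0.0861]
orientation: [[0.956, -0.292, 0.004], [-0.292, -0.956, -0.001], [0.004, -0.0, -1.0]]
ft_force: [-0.2, 0.4, -1.2]
opening: 0.536
gripper_force: 45.0
slide cm [ -0.17   0.06 -11.4 ] pos [ 0.4683 -0.208   0.0861] yaw -16.98 tilt [ 0.004 -0.001 -1.   ] j [ -5.8  19.6 -25.8   0.  -44.4  78.8] F [-0.21  0.43 -1.25] M [-0.033 -0.057  0.013] op 46.6 gf 45.0 t 4.15
```

```bash
python3 -m creep '[{"slide":[0,0,-2],"twist":0,"grip":3},{"slide":[0,0,-3],"twist":0,"grip":3},{"slide":[0,-1,-3],"twist":0,"grip":3},{"slide":[-0.4,-2.5,-2],"twist":0,"grip":3},{"slide":[-0.6,-3.6,-1],"twist":0,"grip":3},{"slide":[-0.7,-4.2,0],"twist":0,"grip":3},{"slide":[-0.7,-4.2,0],"twist":0,"grip":3},{"slide":[-0.7,-4.2,0],"twist":0,"grip":3}]' 45
python3 -m creep '[{"slide":[-0.7,-4.2,0],"twist":0,"grip":3},{"slide":[-0.7,-4.2,0],"twist":0,"grip":3},{"slide":[-0.7,-4.2,0],"twist":0,"grip":3},{"slide":[-0.7,-4.2,0],"twist":0,"grip":3},{"slide":[-0.7,-3.8,0],"twist":0,"grip":3},{"slide":[-0.6,-3.2,0],"twist":0,"grip":3},{"slide":[-0.4,-2.2,0],"twist":0,"grip":3},{"slide":[-0.2,-1.2,0],"twist":0,"grip":3}]' 45
python3 -m creep '[{"slide":[0,0,0],"twist":0.07,"grip":3},{"slide":[0,0,0],"twist":0.12,"grip":3},{"slide":[0,0,0],"twist":0.14,"grip":3},{"slide":[0,0,0],"twist":0.14,"grip":3},{"slide":[0,0,0],"twist":0.14,"grip":3},{"slide":[0,0,0],"twist":0.12,"grip":3},{"slide":[0,0,0],"twist":0.06,"grip":3},{"slide":[0,0,0],"twist":0,"grip":3}]' 45
python3 - <<'E'
from h import *
go((.5255,.227),.15)
for n in('top','side'):
    p,d=snap(n);u,v=proj(n,[.5255,.227,.14])[0].astype(int);q=p[v-40:v+50,max(u-60,0):u+60,::-1]
    cv2.imwrite(f'pics/{n}2.png',cv2.resize(q,None,fx=5,fy=5)); globals()[n]=cv2.resize(q,(400,300))
cv2.imwrite('pics/c2.png',np.hstack([top,side]))
E
```

```text
t: 4.95
position: [0.4945, -0.0087, 0.1943]
orientation: [[0.956, -0.293, 0.0], [-0.293, -0.956, 0.0], [0.0, -0.001, -1.0]]
ft_force: [1.1, -0.8, -2.8]
opening: 0.532
gripper_force: 45.0
t: 5.75
position: [0.5293, 0.265, 0.1936]
orientation: [[0.957, -0.291, -0.001], [-0.291, -0.957, -0.0], [-0.001, 0.0, -1.0]]
ft_force: [-1.0, -0.2, -2.2]
opening: 0.53
gripper_force: 45.0
t: 6.55
position: [0.5294, 0.2625, 0.194]
orientation: [[0.464, -0.886, -0.001], [-0.886, -0.464, -0.0], [0.0, 0.001, -1.0]]
ft_force: [0.4, 0.5, -2.3]
opening: 0.532
gripper_force: 45.0
slide cm [2.96 1.99 4.4 ] pos [0.5294 0.2625 0.194 ] yaw -62.34 tilt [-0.001 -0.    -1.   ] j [ 42.1  20.   -6.9  -0.  -63.1 -14.4] F [ 0.37  0.46 -2.26] M [ 0.083 -0.033 -0.021] op 46.3 gf 45.0 t 6.55
```

View pics/c2.png

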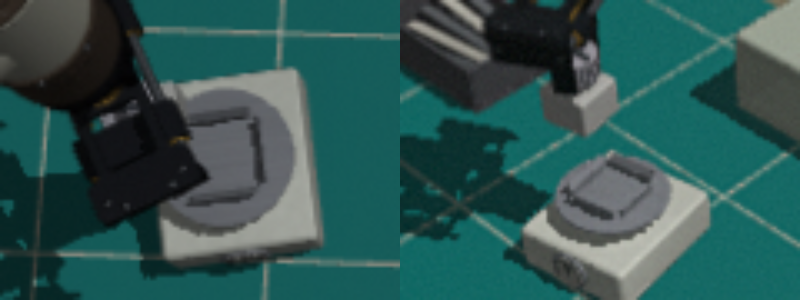

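The jar hangs upright in the gripper. It is about 35 mm past the fence in y (side crop: jar at (580,105), fence at (610,190)). I'm moving over the fence and measuring the jar body there.

```bash
python3 -m creep '[{"slide":[0.5,0.3,0.4],"twist":0,"grip":3},{"slide":[0.9,0.6,1.2],"twist":0,"grip":3},{"slide":[0.9,0.6,1.2],"twist":0,"grip":3},{"slide":[0.5,0.4,1],"twist":0,"grip":3},{"slide":[0.16,0.09,0.6],"twist":0,"grip":3},{"slide":[0,0,0],"twist":0,"grip":3},{"slide":[0,0,0],"twist":0,"grip":3}]' 45
python3 - <<'E'
from h import *
go((.5255,.227),.15)
p,d=snap('side');t,td=snap('top')
u,v=proj('side',[.5255,.227,.12])[0].astype(int)
cv2.imwrite('pics/s3.png',cv2.resize(p[v-40:v+35,u-50:u+50,::-1],(800,600)))
yy,xx=np.mgrid[v-60:v+60,u-60:u+60];uv=np.c_[xx.ravel(),yy.ravel()];P=deep('side',uv,d)
col=p[uv[:,1],uv[:,0]].astype(int)
m=(np.hypot(P[:,0]-.5255,P[:,1]-.227)<.05)&(P[:,2]>.100)&(P[:,2]<.136)&(col.min(1)>70)
Q=P[m];print(m.sum(),np.round(Q.min(0),4),np.round(Q.max(0),4))
# faces: cluster by local normals via depth gradient
Z=np.full((384,512,3),np.nan)
for (a,b),q,k in zip(uv,P,m):
    if k: Z[b,a]=q
n=np.cross(np.roll(Z,-2,1)-np.roll(Z,2,1),np.roll(Z,-2,0)-np.roll(Z,2,0));n/=np.linalg.norm(n,axis=2,keepdims=True)
ok=np.isfinite(n[:,:,0])&(abs(n[:,:,2])<.4);a=np.degrees(np.arctan2(n[ok][:,1],n[ok][:,0]));X=Z[ok]
print(np.round(np.histogram(a%360,bins=36,range=(0,360))[0]))
am=np.round(np.sort(a%360)[::max(1,len(a)//20)]);print(am)
np.save('faces.npy',np.c_[a%360,X])
E
```

```text
t: 7.35
position: [0.5261, 0.2285, 0.1504]
orientation: [[0.466, -0.885, 0.001], [-0.885, -0.466, 0.0], [0.0, -0.001, -1.0]]
ft_force: [-0.2, 0.3, -2.1]
opening: 0.532
gripper_force: 45.0
slide cm [0.1  0.13 0.04] pos [0.5261 0.2285 0.1504] yaw -62.24 tilt [ 0.001  0.    -1.   ] j [ 39.7  20.6 -12.9   0.  -56.5 -11.9] F [-0.19  0.27 -2.11] M [ 0.054 -0.021 -0.014] op 46.3 gf 45.0 t 7.35
109 [0.4963 0.1971 0.1025] [0.557  0.2466 0.136 ]
[ 0  0  0  1  1  0  0  1  5 10 13  2  0  0  0  0  0  0  0  0  0  0  0  0
  0  0  0  0  0  0  0  0  0  0  0  0]
[ 30.  41.  79.  80.  82.  87.  90.  90.  92.  93.  94.  94.  95.  96.
  96.  97.  98.  99. 100. 100. 101. 102. 102. 102. 105. 105. 105. 105.
 106. 106. 107. 111. 118.]
```

View pics/s3.png

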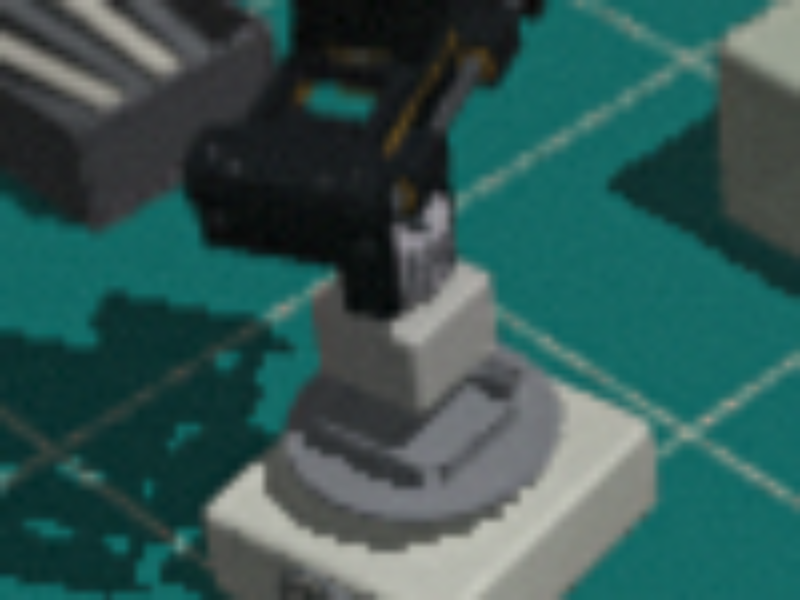

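The jar is over the pan. In the crop its lower corners are at about (418,410), (495,352) and (320,375), and its shoulder corner is at (412,345). I'll compare these with the fence.

Run:
```python
from h import *
u,v=proj('side',[.5255,.227,.12])[0].astype(int)
c=np.array([(418,410),(495,352),(320,375),(398,338),(492,283)],float)/8+[u-50,v-40]-.5
b=plane('side',c[:3],.102);s=plane('side',c[3:],.142)
print(np.round(b,4));print(np.round(s,4))
for e in (b[1]-b[0],b[2]-b[0],s[1]-s[0]): print(np.linalg.norm(e),np.degrees(np.arctan2(e[1],e[0])))
print('centre from diag',(b[1]+b[2])/2)
# white body mask silhouette rows -> predicted projection for the assumed pose
th=np.radians(10);R=np.array([[np.cos(th),-np.sin(th)],[np.sin(th),np.cos(th)]])
for q in((-27,-27),(27,-27),(-27,27)):
    xy=np.array([.526,.2285])+R@np.array(q)/1000
    print(np.round((proj('side',[*xy,.102])[0]+.5-[u-50,v-40])*8))
```

```text
[[0.5079 0.2042 0.102 ]
 [0.5534 0.2079 0.102 ]
 [0.4953 0.25   0.102 ]]
[[0.5032 0.2046 0.142 ]
 [0.5514 0.2024 0.142 ]]
0.045653269548197324 4.583936954808751
0.047479623612973705 105.37588504533086
0.04824536989166066 -2.595467239376854
centre from diag [0.52431607 0.22894229 0.102     ]
[423. 422.]
[504. 349.]
[318. 375.]
```

```bash
python3 -m creep '[{"slide":[0.26,-0.05,0.3],"twist":0,"grip":3},{"slide":[0,0,0.6],"twist":0,"grip":3},{"slide":[0,0,0.5],"twist":0,"grip":3},{"slide":[0,0,0.4],"twist":0,"grip":3},{"slide":[0,0,0.4],"twist":0,"grip":3},{"slide":[0,0,0.3],"twist":0,"grip":3},{"slide":[0,0,0],"twist":0,"grip":3}]' 45
python3 -c "
from h import *
go((.5255,.227),.117)"
```

```text
t: 8.15
position: [0.527, 0.2258, 0.1244]
orientation: [[0.465, -0.885, -0.001], [-0.885, -0.465, -0.001], [0.0, 0.001, -1.0]]
ft_force: [-0.5, -0.3, -2.7]
opening: 0.529
gripper_force: 45.0
slide cm [-0.17  0.08  0.74] pos [0.527  0.2258 0.1244] yaw -62.27 tilt [-0.001 -0.001 -1.   ] j [ 39.4  22.2 -14.6  -0.  -53.3 -11.6] F [-0.48 -0.29 -2.65] M [-0.022 -0.014 -0.05 ] op 46.0 gf 45.0 t 8.15
```

```bash
python3 -m creep '[{"slide":[0,0,0.3],"twist":0,"grip":3},{"slide":[0,0,0.3],"twist":0,"grip":3},{"slide":[0,0,0.2],"twist":0,"grip":3},{"slide":[0,0,0.2],"twist":0,"grip":3},{"slide":[0,0,0],"twist":0,"grip":3},{"slide":[0,0,0],"twist":0,"grip":3}]' 45
python3 - <<'E'
from h import *
go((.5255,.227),.117)
p,d=snap('side');u,v=proj('side',[.5255,.227,.09])[0].astype(int)
cv2.imwrite('pics/s4.png',cv2.resize(p[v-38:v+37,u-50:u+50,::-1],(800,600)))
E
```

```text
t: 8.75
position: [0.5273, 0.226, 0.1153]
orientation: [[0.465, -0.885, 0.0], [-0.885, -0.465, 0.0], [0.0, -0.0, -1.0]]
ft_force: [-2.8, -0.3, 1.1]
opening: 0.537
gripper_force: 45.0
slide cm [-0.17  0.11 -0.17] pos [0.5273 0.226  0.1153] yaw -62.26 tilt [ 0.  0. -1.] j [ 39.4  22.8 -15.2   0.  -52.  -11.6] F [-2.84 -0.28  1.07] M [0.001 0.604 0.011] op 46.7 gf 45.0 t 8.75
```

View pics/s4.png

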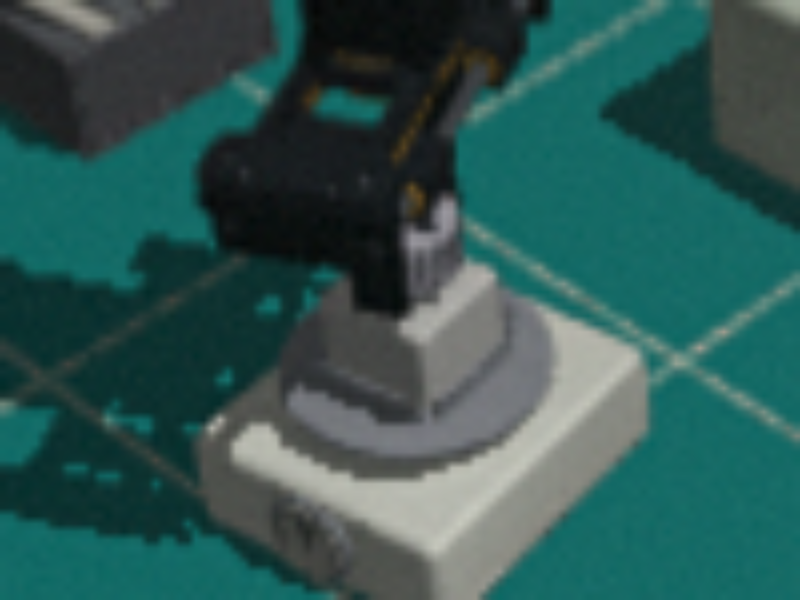

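The jar is seated. The pan took about 3.4 N and sank about 5 mm, and in the crop the jar base at (428,405) sits inside the fence. I'll ease off the sideways push and press slightly, then begin the twist.

```bash
python3 -m creep '[{"slide":[-0.05,0.09,0.1],"twist":0,"grip":3},{"slide":[0,0,0.1],"twist":0,"grip":3},{"slide":[0,-0.005,0],"twist":-0.06,"grip":3},{"slide":[0,-0.01,0],"twist":-0.1,"grip":3},{"slide":[0,-0.01,0],"twist":-0.1,"grip":3},{"slide":[0,-0.01,0],"twist":-0.1,"grip":3},{"slide":[0,-0.005,0],"twist":-0.04,"grip":3},{"slide":[0,0,0],"twist":0,"grip":3}]' 55
python3 - <<'E'
from h import *
go((.5255,.227),.117)
E
```

```text
t: 9.6
position: [0.5273, 0.2267, 0.1136]
orientation: [[0.773, -0.634, 0.002], [-0.634, -0.773, 0.001], [0.001, -0.002, -1.0]]
ft_force: [0.3, 0.2, 2.1]
opening: 0.528
gripper_force: 55.0
slide cm [-0.16  0.09 -0.34] pos [0.5273 0.2267 0.1136] yaw -39.35 tilt [ 0.002  0.001 -1.   ] j [ 39.4  22.9 -15.4   0.  -51.6  11.2] F [0.31 0.22 2.13] M [-0.072 -0.055  0.024] op 46.0 gf 55.0 t 9.6
```

```bash
python3 -m creep '[{"slide":[0,-0.005,0],"twist":-0.05,"grip":3},{"slide":[0,-0.01,0],"twist":-0.1,"grip":3},{"slide":[0,-0.01,0],"twist":-0.1,"grip":3},{"slide":[0,-0.01,0],"twist":-0.1,"grip":3}]' 55
python3 - <<'E'
from h import *
go((.5255,.227),.117)
p,d=snap('side');u,v=proj('side',[.5255,.227,.09])[0].astype(int)
cv2.imwrite('pics/s5.png',cv2.resize(p[v-38:v+37,u-50:u+50,::-1],(800,600)))
E
```

```text
t: 10.0
position: [0.5273, 0.2269, 0.1134]
orientation: [[0.945, -0.328, 0.001], [-0.328, -0.945, 0.001], [0.001, -0.001, -1.0]]
ft_force: [-0.8, -0.8, 2.7]
opening: 0.528
gripper_force: 55.0
slide cm [-0.17  0.05 -0.36] pos [0.5273 0.2269 0.1134] yaw -19.14 tilt [ 0.001  0.001 -1.   ] j [ 39.5  22.9 -15.4   0.  -51.7  31.4] F [-0.83 -0.83  2.67] M [ 0.001  0.112 -0.129] op 45.9 gf 55.0 t 10.0
```

View pics/s5.png

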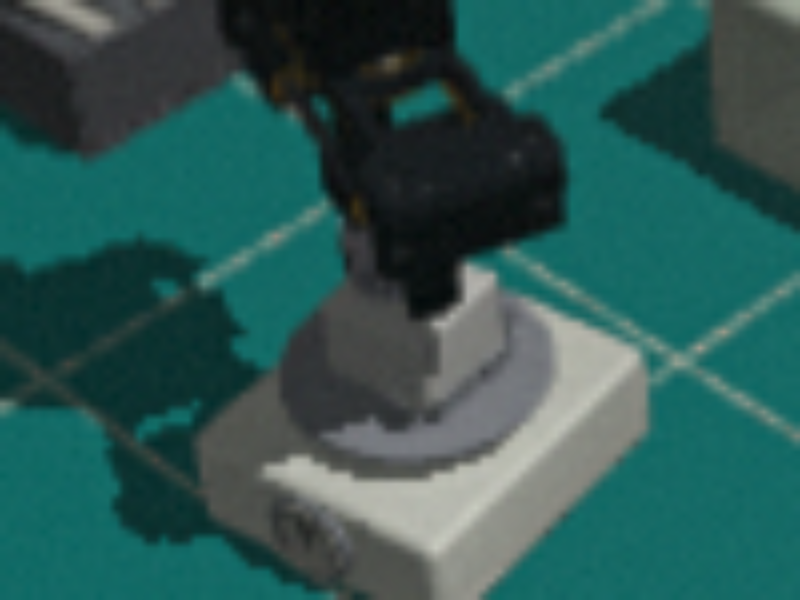

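The jar stays put in the fence while the gripper has turned 43°, and the resisting moment is 0.13 N m. I'll finish the twist, about 41° more.

```bash
python3 -m creep '[{"slide":[0,-0.01,0],"twist":-0.1,"grip":3},{"slide":[0,-0.01,0],"twist":-0.1,"grip":3},{"slide":[0,-0.01,0],"twist":-0.1,"grip":3},{"slide":[0,-0.01,0],"twist":-0.1,"grip":3}]' 55
python3 -c "
from h import *
go((.5255,.227),.117)"
python3 -m creep '[{"slide":[0,-0.01,0],"twist":-0.1,"grip":3},{"slide":[0,-0.01,0],"twist":-0.1,"grip":3},{"slide":[0,-0.01,0],"twist":-0.08,"grip":3},{"slide":[0,0,0],"twist":0,"grip":3}]' 55
python3 -c "
from h import *
go((.5255,.227),.117)"
```

```text
t: 10.45
position: [0.5276, 0.2275, 0.1138]
orientation: [[0.998, 0.065, 0.002], [0.065, -0.998, 0.001], [0.002, -0.001, -1.0]]
ft_force: [-0.6, -0.4, 3.4]
opening: 0.536
gripper_force: 55.0
slide cm [-0.22  0.04 -0.32] pos [0.5276 0.2275 0.1138] yaw 3.73 tilt [ 0.002  0.001 -1.   ] j [ 39.5  22.9 -15.3   0.  -51.7  54.2] F [-0.63 -0.4   3.41] M [-0.039  0.115 -0.012] op 46.6 gf 55.0 t 10.45
t: 10.85
position: [0.5277, 0.2279, 0.1139]
orientation: [[0.942, 0.335, 0.002], [0.335, -0.942, 0.001], [0.003, -0.0, -1.0]]
ft_force: [0.4, 0.1, 3.8]
opening: 0.532
gripper_force: 55.0
slide cm [-0.24  0.01 -0.31] pos [0.5277 0.2279 0.1139] yaw 19.58 tilt [ 0.002  0.001 -1.   ] j [ 39.5  22.9 -15.3   0.  -51.7  70. ] F [0.39 0.14 3.81] M [-0.028 -0.052 -0.009] op 46.2 gf 55.0 t 10.85
```

```bash
python3 -m creep '[{"slide":[0,0,-0.2],"twist":0,"grip":3},{"slide":[0,0,-0.3],"twist":0,"grip":3},{"slide":[0,0,-0.3],"twist":0,"grip":3},{"slide":[0,0,-0.2],"twist":0,"grip":3},{"slide":[0,0,0],"twist":0,"grip":3}]' 55
python3 -c "
from h import *
go((.5255,.227),.1448)"
python3 -m creep '[{"slide":[0,0,-0.2],"twist":0,"grip":3},{"slide":[0,0,-0.3],"twist":0,"grip":3},{"slide":[0,0,-0.3],"twist":0,"grip":3},{"slide":[0,0,-0.3],"twist":0,"grip":3},{"slide":[0,0,-0.3],"twist":0,"grip":3},{"slide":[0,0,0],"twist":0,"grip":3},{"slide":[0,0,0],"twist":0,"grip":3}]' 55
python3 - <<'E'
from h import *
go((.5255,.227),.1448)
p,d=snap('side');u,v=proj('side',[.5255,.227,.11])[0].astype(int)
cv2.imwrite('pics/s6.png',cv2.resize(p[v-38:v+37,u-50:u+50,::-1],(800,600),interpolation=cv2.INTER_CUBIC))
E
```

```text
t: 11.35
position: [0.5262, 0.2269, 0.1227]
orientation: [[0.942, 0.336, -0.001], [0.336, -0.942, -0.001], [-0.001, 0.0, -1.0]]
ft_force: [0.4, 0.5, -0.4]
opening: 0.529
gripper_force: 55.0
slide cm [-0.07 -0.03 -2.21] pos [0.5262 0.2269 0.1227] yaw 19.62 tilt [-0.001 -0.001 -1.   ] j [ 39.5  22.3 -14.8  -0.  -53.   70.1] F [ 0.41  0.54 -0.44] M [ 0.015 -0.059 -0.002] op 46.0 gf 55.0 t 11.35
t: 12.05
position: [0.5268, 0.2273, 0.1371]
orientation: [[0.942, 0.336, 0.0], [0.336, -0.942, 0.0], [0.0, -0.0, -1.0]]
ft_force: [0.4, -0.2, 0.1]
opening: 0.534
gripper_force: 55.0
slide cm [-0.13 -0.02 -0.77] pos [0.5268 0.2273 0.1371] yaw 19.66 tilt [ 0.  0. -1.] j [ 39.5  21.4 -13.8  -0.  -54.8  70.2] F [ 0.41 -0.25  0.07] M [-0.105 -0.046 -0.051] op 46.5 gf 55.0 t 12.05
```

View pics/s6.png

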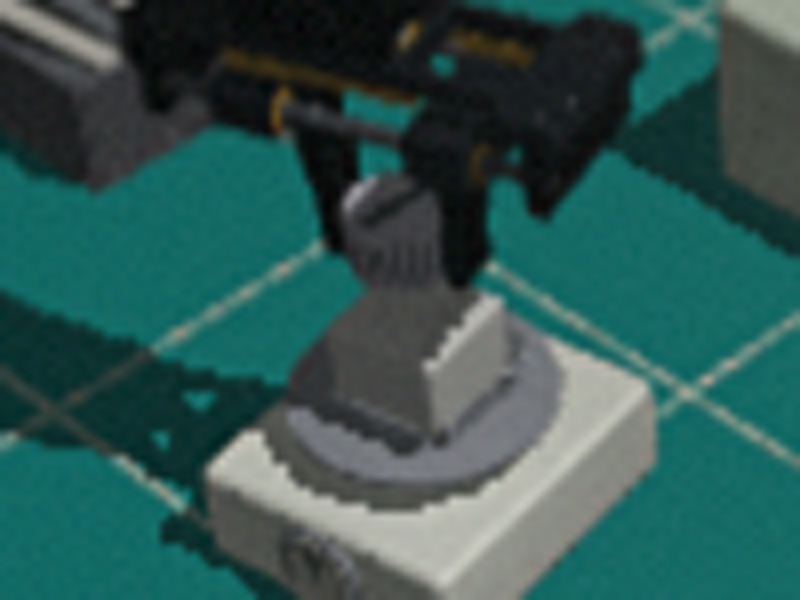

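The cap is free (crop about (390,225)) and the jar stays standing in the fence. I'll raise the last few millimetres and check the shoulder height and cap height by depth.

```bash
python3 -m creep '[{"slide":[0,0,-0.3],"twist":0,"grip":3},{"slide":[0,0,-0.3],"twist":0,"grip":3},{"slide":[0,0,-0.17],"twist":0,"grip":3},{"slide":[0,0,0],"twist":0,"grip":3},{"slide":[0,0,0],"twist":0,"grip":3},{"slide":[0,0,0],"twist":0,"grip":3}]' 55
python3 - <<'E'
from h import *
go((.5255,.227),.1448)
p,d=snap('side');u,v=proj('side',[.5255,.227,.11])[0].astype(int)
yy,xx=np.mgrid[v-45:v+45,u-50:u+50];uv=np.c_[xx.ravel(),yy.ravel()];P=deep('side',uv,d);g=cv2.cvtColor(p,cv2.COLOR_RGB2GRAY)[uv[:,1],uv[:,0]]
r=np.hypot(P[:,0]-.5255,P[:,1]-.227)<.042
for nm,a,b in(('shoulder',.1,.112),('neck',.114,.136),('cap',.136,.19)):
    m=r&(P[:,2]>a)&(P[:,2]<b)&(g>(55));Q=P[m]
    print(nm,m.sum(),np.round(np.median(Q,0),4),np.round(Q.min(0),4),np.round(Q.max(0),4),np.round(np.histogram(Q[:,2],12,(a,b))[0]))
    if nm=='shoulder':
        k=abs(Q[:,2]-np.median(Q[:,2]))<.003;print([np.round(x,1) for x in cv2.minAreaRect(Q[k,:2].astype(np.float32)*1000)])
cv2.imwrite('pics/s7.png',cv2.resize(p[v-38:v+37,u-50:u+50,::-1],(800,600),interpolation=cv2.INTER_CUBIC))
E
```

```text
t: 12.7
position: [0.5267, 0.2272, 0.1446]
orientation: [[0.942, 0.336, -0.0], [0.336, -0.942, -0.0], [-0.0, 0.0, -1.0]]
ft_force: [0.1, -0.1, -0.2]
opening: 0.531
gripper_force: 55.0
slide cm [-0.12 -0.02 -0.02] pos [0.5267 0.2272 0.1446] yaw 19.66 tilt [-0. -0. -1.] j [ 39.5  21.  -13.2  -0.  -55.8  70.2] F [ 0.09 -0.07 -0.2 ] M [-0.022 -0.006  0.02 ] op 46.2 gf 55.0 t 12.7
shoulder 146 [0.5144 0.2145 0.1075] [0.4942 0.1954 0.1002] [0.5554 0.2511 0.1118] [ 8  6  4 10  7  8 16 29 30 15  9  4]
[array([526.1, 225. ]), array([57.4, 54. ]), np.float64(6.2)]
neck 43 [0.5192 0.2155 0.125 ] [0.5116 0.2071 0.1142] [0.5402 0.2394 0.1316] [4 3 2 3 2 8 7 8 4 2 0 0]
cap 93 [0.5188 0.2198 0.1695] [0.5016 0.1985 0.1457] [0.5401 0.2515 0.1736] [ 0  0  3  6  4  4 10 57  9  0  0  0]
```

View pics/s7.png

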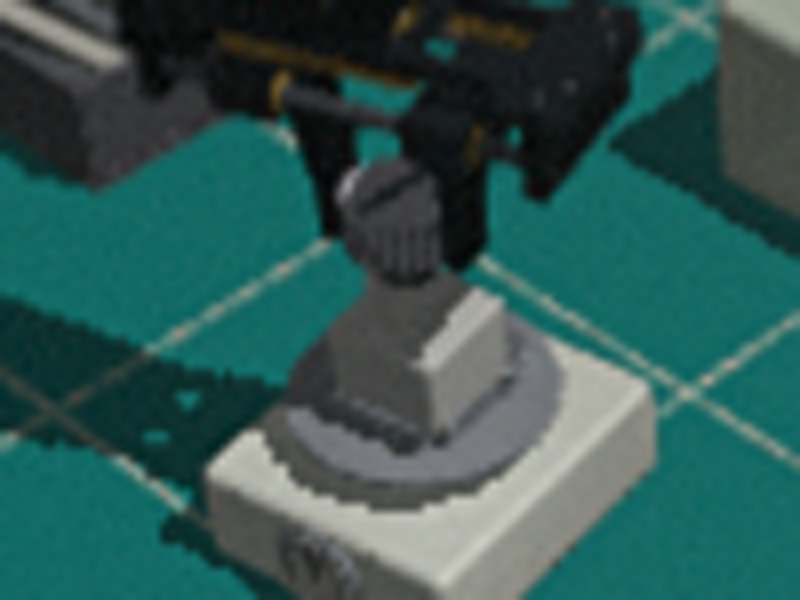

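The cap hangs level at (390,215). Its lower edge is at about z 0.1465 and the neck top at about 0.132, so the gap is about 15 mm, centred within about 1–2 mm. The jar stands in the fence. I'm handing the job in.

```bash
python3 -c "
from plant import job
print(job.job_done())"
```

```text
the job is handed in; nothing more can be done
None
```

I handed the job in at about 12.8 s: the square jar stands in the scale's fence and the gripper holds the untwisted cap level, about 15 mm above the middle of the neck; the interface returned no verdict.

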